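Take a freshly varnished knob off the drying pins with tongs

TASK

The knobs on the drying rack are freshly varnished and must not be touched by the gripper: pick up the spring tongs from their rest by the rubber sleeves, close their jaws round the neck of the mushroom-headed knob, and lift it off its pin. Finish while holding it in the tongs for inspection, upright, still and about 10 cm clear above the rack, without letting go. Leave the other two knobs on their pins and the things round about where they are.

Things in the scene. Friction and masses are not known exactly. Their poses are not given: they have to be found in the camera images.
- tongs_grip (a point): Steel spring tongs, 100 g, 210 mm long, lying level on the rest. Point half-way between the two black rubber grip sleeves, at half height, near the centre of mass, 47 mm above the bench. x along the tongs to the jaws, y to the left arm (line of squeezing), z up. Sleeves 44 mm long (x), 24 mm tall, flat outsides 59 mm apart when free; squeezing them closes the jaws.
- tongs_jaws (a point): Middle between the V-notched jaws, 96 mm ahead of tongs_grip along x, same height and axes; not moved by squeezing. Jaws 12 mm tall (6 up, 6 down), 21 mm long (x); the upright V notches centre on a round neck. Narrowest clear width: 49 mm free, 31 mm with the sleeves at 50 mm (then 56 mm over all); closed on a 14 mm neck: sleeves about 36 mm apart.
- tongs_left: Left arm of the tongs (+y). Origin at its spring hinge by the bow, 85 mm behind tongs_grip, 8 mm left; axes as tongs_grip while free, turning with the arm. Both arms always move together, each mm at the sleeves giving 2.1 mm at the jaws.
- tongs_right: Right arm, mirror image of the left. The spring pushes back on each sleeve with about 2 N when free, 6 N with the sleeves 50 mm apart, 11 N at 36 mm: half-squeezed tongs are carried by their own spring, and the grip must exceed this to press on the knob.
- knob_mushroom: Turned wooden drawer knob with a broad flat mushroom head, 30 g, 46 mm tall, standing on a pin of the rack. Origin in the middle of its underside, z up. Foot 26 mm across up to z = 7 mm, neck 14 mm across from 7 to 32 mm, head 32 mm across from 32 to 46 mm. The three knobs stand on the three pins in any order.
- knob_mushroom_neck (a point): Middle of the mushroom knob's neck, on its axis, 19.5 mm above its underside.
- knob_ball: Knob with the same foot and neck but a ball head 25 mm across, 55 mm tall in all; origin in the middle of its underside.
- knob_taper: Knob with the same foot and neck but a head that widens upward like a cone, 15 to 23 mm across, 58 mm tall in all; origin in the middle of its underside.
- rack: Drying rack, fixed: plywood strip 70 mm (x) by 250 mm (y) on two battens, top 37 mm above the bench. Three upright pins, 4 mm thick, 12 mm high, in a row along y at -80, 0 and 80 mm, stand in the 7 mm bores of the knobs. Origin on the bench under its middle; x points across the strip, away from the robot.
- tong_rest: Sheet-steel rest, fixed: base 124 x 88 x 4 mm; two thin notched uprights 45 mm before and behind its middle carry the tongs' arms 40 mm above the bench, horns up to 50 mm, free space for fingers between them. Origin on the bench under its middle; x as the tongs.
- varnish_tin: Bystander: small varnish tin, 66 mm across, 85 mm tall; origin at the middle of its underside.
- brush: Bystander: flat paint brush, 248 mm long, lying; origin at the middle of its underside.
- plier: Bystander: combination pliers, 181 mm long, lying; origin at the middle of its underside.
- tape_rule: Bystander: tape measure, 83x37 mm, 68 mm tall; origin at the middle of its underside.

How it is judged:
By the outcome, as a careful person would: the job done as asked, in the order asked, and still so for the second after the job is handed in, while the arm keeps its last pose, push and grip.
It also fails if it takes over 48 s, if anything falls off the work surface, if the arm or the gripper's body presses on something with over 40 N, if the wrist force passes 120 N, or if a joint passes its speed limit or range.

ROBOT

A 6-joint arm with a two-finger parallel gripper is mounted at the origin on a cart in front of the work surface, level with it; the furniture and walls round the work are solid. World frame = base frame: x ahead of the robot, y to its left, z up, the work surface at z = 0. Lengths are in m, angles in degrees, forces in N, time in s.
With the tool pointing down it reaches from about 0.4 to 0.825 m from the base axis. Payload 7 kg.
Tool frame: the origin (TCP) lies midway between the tips of the shut fingers; the grasp point (between the pads) lies r.hold_point_z behind it (r.hold_point_z is the distance from the TCP to the grasp point, in m); z points along the fingers, x is the direction in which the jaws open and shut, and the axes are right-handed (so a half turn about z gives the same grasp; the last joint's range is limited). The gripper opens to 88 mm and grips with 3 to 60 N. Pads are 19 mm wide; open, the fingers measure 130 mm over their backs; the gripper's body (78 mm by 193 mm) begins 47 mm behind the grasp point.
Start: joints at [81.595, 20.546, 0.682, 0, -70.136, -16.507], TCP at [0.284, 0.612, 0.227] pointing down, gripper open.
Joint ranges: [-176.03, 176.03], [-82.01, 121.73], [-58.28, 71.71], [-173.87, 95.51], [-174.79, -0.11], [-173.66, 173.66]. Speed limits (degrees/s): [136.94, 136.94, 172.46, 180, 180, 180].

INTERFACE

Orientations are given as [roll, pitch, yaw] about the fixed x, y, z axes, in that order (R = Rz(yaw) Ry(pitch) Rx(roll)).
In Python, from plant import get_state, viewer, close_job, r gives the robot as it stands.
- The arm moves only by the tool apply_moves, never from a script. Its argument "plan" is a list of rows, each a list of 3 entries, a list of its own where there are three numbers: the closure in counts, from 0 (fully open) to 255 (shut), then the shift along the tool's x, y, z in units of 50 mm (1.0 is 50 mm), then the turn about the tool's z in units of 6 degrees (1.0 is 6 degrees). A call has 1 to 12 rows; each row shifts and turns the commanded pose from where the row before left it, along the tool's axes as they then stand; what a row does not reach is not made up. A row lasts 1/8 s, in which the tool goes at most 62.5 mm and 10.7 degrees, less where a joint would pass 70% of its speed; a pose out of reach is approached as far as the arm can. A call is refused whole if a number of a shift passes 1 or a number of a turn 1, either way. A call with a gripper value outside its range is refused whole. The fingers move at their own pace and stop on an object; "squeeze" is the grip in N (left out, the last holds). Time passes only in rows, so rows that do not move let the fingers close. It gives the time, the measured TCP pose, the force and the opening at its end, in the units of the state.
- get_state(): the state, without advancing time (a new reading comes with each control period).
- viewer.capture(name): name is "scene" or "top"; returns a dict with "frame" (384x512x3 uint8, blue, green, red), "K" (3x3 intrinsics, pixels), "R" (3x3) and "t" (3): a world point X has camera coordinates R X + t. Camera axes: x right, y down, z forward; pixel columns grow to the right and rows downward; lengths in m; the calibration is good to about 2 mm. A picture is of the moment at which its call begins. There is no depth.
- close_job(): hands the job in, once; it reports no verdict.
The state is a dict: "time_s": time; "joints": joint angles; "qd": joint speeds; "joint_torque": joint torques, N m; "tcp_pos": TCP position; "eef_rot": TCP orientation; "contact_force": force on the tool from outside, world axes, zero at the start; "moment": the same for the moment, N m; "gripper_width": finger opening in m.
Only numpy, scipy, OpenCV 4.12 (cv2) and the standard library are available. Lean on these libraries where they do the work, as an engineer would, in place of code of your own. Each camera call takes 0.05 s, during which the arm holds its last target.

## Working session

There is one attempt and no reset: what is moved stays moved. The work goes in short steps, Python scripts to look and compute and a tool call to move; the robot and the scene stay as the last step left them, time stands still between calls to the robot, and variables do not carry over. Pictures are saved under pics/ and viewed, and the job is handed in when it is done.

Besides the shell and the picture viewer there is one more tool, called after ">>>" by a JSON object that holds its "method" and its "body", one argument or row to a line. apply_moves: Moves the arm, as the interface text tells. Its arguments: {"type":"object","properties":{"plan":{"type":"array","items":{"type":"array"}},"squeeze":{"type":"number"}},"required":["plan"]}

```bash
ls; mkdir -p pics; python3 - <<'E'
from plant import get_state, viewer, r
import cv2
s=get_state();print(s);print(r.hold_point_z)
for n in ("scene","top"):
    c=viewer.capture(n);cv2.imwrite(f"pics/{n}0.png",c["frame"]);print(n,c["K"],c["R"],c["t"])
E
```

```text
pics
{'time_s': 0.0, 'joints': array([ 8.15963559e+01,  2.05924854e+01,  6.33578757e-01, -2.09878993e-02,
       -7.01357838e+01, -1.65082384e+01]), 'qd': array([ 0.04320732, -0.00883069,  0.05650072,  0.05826682, -0.02741029,
       -0.11468424]), 'joint_torque': array([ 1.57960349e-03, -5.82718241e+01,  2.93050486e+01,  6.99740052e+00,
        6.74753683e-03, -1.63914242e-04]), 'tcp_pos': array([0.28412444, 0.61174508, 0.22560662]), 'eef_rot': array([-1.79992007e+02, -9.63939361e-02, -1.14919037e+02]), 'contact_force': array([-0.12011844, -0.38240498,  0.47995609]), 'moment': array([ 0.01280062,  0.00886811, -0.0342876 ]), 'gripper_width': 0.0875896139199387}
0.0188
scene [[378.55621351   0.         253.58439709]
 [  0.         378.55621351 201.01422424]
 [  0.           0.           1.        ]] [[ 0.6302436  -0.77623001 -0.01612406]
 [-0.54599288 -0.42835129 -0.72000482]
 [ 0.55198259  0.46258205 -0.69378172]] [-0.31763988  0.25845604  0.98293308]
top [[399.549691     0.         246.36714777]
 [  0.         399.549691   195.24463052]
 [  0.           0.           1.        ]] [[-0.02131228 -0.99976999  0.00239798]
 [-0.97975628  0.02040797 -0.19915106]
 [ 0.19905631 -0.0065938  -0.97996587]] [-0.02823976  0.45340246  1.28467075]
```

View pics/scene0.png

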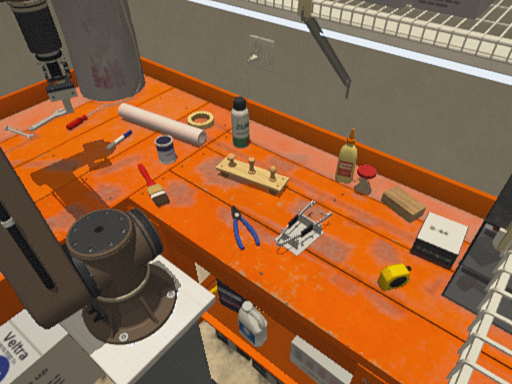

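View pics/top0.png

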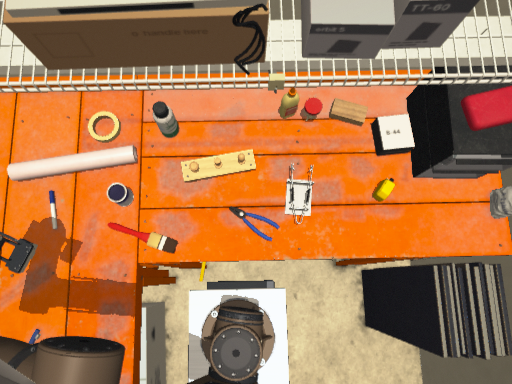

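```bash
python3 - <<'E'
import cv2
s=cv2.imread("pics/scene0.png");t=cv2.imread("pics/top0.png")
cv2.imwrite("pics/s_rack.png",cv2.resize(s[145:200,205:300],None,fx=8,fy=8,interpolation=cv2.INTER_CUBIC))
cv2.imwrite("pics/s_tong.png",cv2.resize(s[190:260,265:340],None,fx=8,fy=8,interpolation=cv2.INTER_CUBIC))
cv2.imwrite("pics/t_rack.png",cv2.resize(t[140:190,175:265],None,fx=8,fy=8,interpolation=cv2.INTER_CUBIC))
cv2.imwrite("pics/t_tong.png",cv2.resize(t[155:229,265:335],None,fx=8,fy=8,interpolation=cv2.INTER_CUBIC))
E
```

```text
(no output)
```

View pics/s_rack.png

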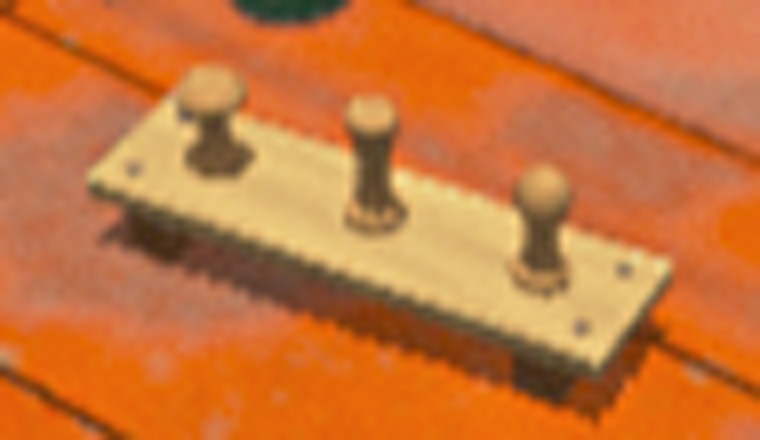

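View pics/s_tong.png

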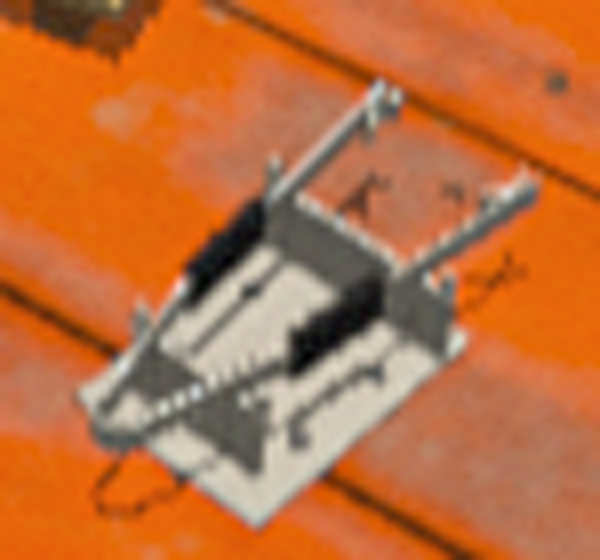

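View pics/t_rack.png

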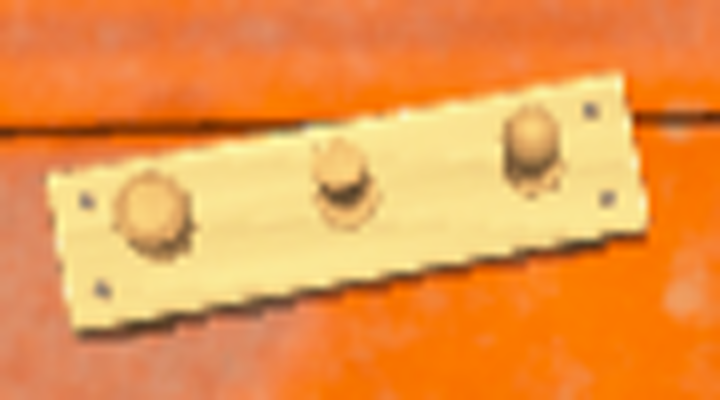

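View pics/t_tong.png

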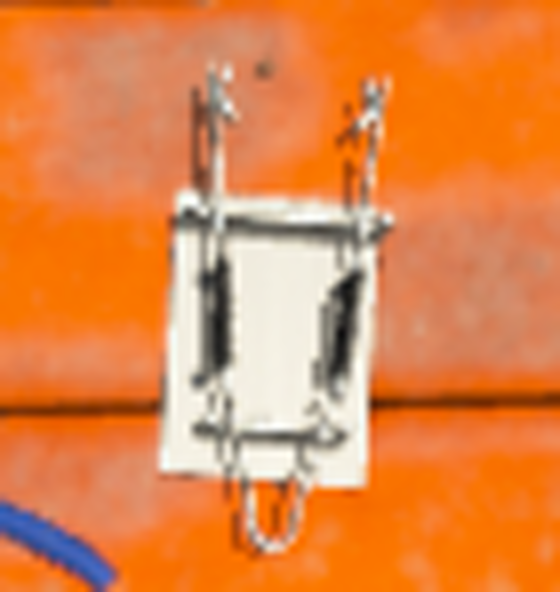

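The mushroom knob is on the left pin: top image at about (194,166), scene image at about (231,156). The tongs lie on the rest at about (299,196) in the top image, with the jaws pointing away from the robot. Next I segment and triangulate.

```bash
cat > h.py <<'E'
import numpy as np, cv2
from plant import get_state, viewer, r
def cam(n):
    c=viewer.capture(n); return c
def P(c): return c["K"]@np.c_[c["R"],c["t"]]
def plane(c,uv,z):
    d=c["R"].T@np.linalg.solve(c["K"],np.array([uv[0],uv[1],1.])); o=-c["R"].T@c["t"]
    return o+d*(z-o[2])/d[2]
def tri(a,ua,b,ub):
    X=cv2.triangulatePoints(P(a),P(b),np.array(ua,float).reshape(2,1),np.array(ub,float).reshape(2,1))
    X=(X[:3]/X[3]).ravel()
    e=[np.linalg.norm(proj(c,X)-u) for c,u in((a,ua),(b,ub))]
    return X,e
def proj(c,X):
    p=c["K"]@(c["R"]@np.asarray(X)+c["t"]); return p[:2]/p[2]
E
python3 - <<'E'
from h import *
s=cam("scene");t=cam("top")
np.savez("cams.npz",**{k+m:v[m] for k,v in(("s",s),("t",t)) for m in("K","R","t","frame")})
def comps(m,x0,y0,amin):
    n,l,st,ce=cv2.connectedComponentsWithStats(m.astype(np.uint8))
    for i in range(1,n):
        if st[i,4]>=amin: print(st[i]+np.array([x0,y0,0,0,0]),ce[i]+[x0,y0], cv2.minAreaRect(np.argwhere(l==i)[:,::-1].astype(np.float32)+np.float32([x0,y0])))
for nm,c,(x0,y0,x1,y1) in(("s",s,(265,190,340,260)),("t",t,(265,155,335,229))):
    f=c["frame"][y0:y1,x0:x1]; print(nm,"dark")
    comps(f.max(2)<50,x0,y0,6)
for nm,c,(x0,y0,x1,y1) in(("s",s,(205,145,300,200)),("t",t,(175,140,265,190))):
    f=c["frame"][y0:y1,x0:x1]; h=cv2.cvtColor(f,cv2.COLOR_BGR2HSV); print(nm,"rack")
    m=(h[...,0]>=18)&(h[...,0]<32)&(h[...,2]>150)&(h[...,1]>60)
    comps(m,x0,y0,20)
    cv2.imwrite(f"pics/m_{nm}.png",cv2.resize(m.astype(np.uint8)*255,None,fx=8,fy=8,interpolation=0))
    print(h[::6,::8,0])
E
```

```text
s dark
[289 215   9  13  44] [293.02272727 220.93181818] ((293.0000305175781, 221.00001525878906), (2.8284268379211426, 14.142135620117188), 45.0)
[301 225  12  11  53] [306.98113208 229.98113208] ((306.743896484375, 230.30491638183594), (3.904344320297241, 14.836507797241211), 51.34019470214844)
t dark
[292 191   1   9   9] [292. 195.] ((292.0, 195.0), (8.0, 0.0), -90.0)
s rack
[216 158  73  33 789] [252.91634981 173.76552598] ((251.96006774902344, 172.61058044433594), (72.13525390625, 14.604711532592773), 19.855215072631836)
[[11 11 10 11 67 48 13  9  9  9  9  9]
 [12 13 12 11 10 13 13 13 12  8  9  9]
 [10 10  9 16 10 10 13 13  9 10  9  9]
 [ 9  9 20 18 19 18 13 10 10  9  9 12]
 [ 9  9 17 21 20 21 15 24 13  9  9 10]
 [ 9  9 10 12 18 21 19 20 20 21 10 11]
 [10  9  9  9 12  8 20 19 19 20 20  9]
 [12 13 10 10 11 13 12 12 19 18 11 13]
 [12 13 13 12 13 12 13 13 12 10 12 14]
 [12 12 13 13 12 12 13 13 13 13 13 13]]
t rack
[ 181  149   75   32 1321] [217.84405753 164.95230886] ((217.89923095703125, 164.5557098388672), (20.2119083404541, 73.16345977783203), 79.50852966308594)
[[12 12 11 11 10 10 11 10 11 11 10 10]
 [11 10 10 11 10 11 11 11 11 10 11 11]
 [14 12 11 11 13 13 14 15 24 22 14 14]
 [12 11 11 15 26 23 23 24 16 23 14 14]
 [10 23 20 24 24 16 23 23 23 23 20 14]
 [ 9 23 18 22 23 23 23 23 20 16 12 12]
 [10 23 23 23 20 12 12 14 13 15 14 13]
 [10 10 10 10 10 12 12 14 14 15 14 14]
 [ 9 10 10 10 10 14 13 14 13 13 14 13]]
```

```bash
python3 - <<'E'
import numpy as np,cv2
np.set_printoptions(linewidth=250)
d=np.load("cams.npz");t=d["tframe"];s=d["sframe"]
print("cols 286-314");print(t[183:212,284:314].max(2))
print("sat t");print((cv2.cvtColor(t,cv2.COLOR_BGR2HSV)[160:183,286:314,1]))
f=cv2.resize(t[155:229,280:330],None,fx=8,fy=8,interpolation=cv2.INTER_NEAREST);cv2.imwrite("pics/tt.png",f)
E
```

```text
cols 286-314
[[248 245 168 141 140 134 101 135 206 108 108 107  96  95  96  98  95  91  96  94  81  86  95 105 123 121 229 190 104 134]
 [248 245 215 227 223 217 134 197 158 158 178 174 158 158 156 140 140 140 136 123 121 107 106  97 104 104 191  96 114 189]
 [249 245 201 243 240 235 160 236 162 212 241 240 239 240 239 224 224 224 221 203 197 176 171 122 169 117 164 160 170 224]
 [250 246 162 244 241 235 162 236 151 219 242 240 240 240 241 242 241 242 241 242 239 240 235 162 235 164 230 240 207 222]
 [249 246 175 243 241 236 159 227  84 174 242 240 240 240 241 242 242 242 242 243 240 240 236 159 232 203 237 239 175 221]
 [249 245 202 242 240 229 135 167  46 115 242 240 240 241 241 243 242 242 242 243 240 241 237 184 192 151 194 240 188 221]
 [249 246 209 241 238 198  74  67  45 127 242 240 240 241 241 243 242 243 242 242 240 241 240 221 112  59 144 241 221 221]
 [250 247 214 242 238 192  70  68  55 119 242 240 241 241 242 243 243 243 242 242 240 239 220  99  24  72 181 242 222 221]
 [249 247 201 241 241 235 106 102  42 112 236 240 241 241 242 243 243 242 243 243 241 236 118  52  32  
[... 4432 characters left out ...]
 255 252]
 [171 167 160 157 151  96  43 165 169 179 188 202 211 217 220 238 255 255 249 255 248 237 235 226 137  77 243 228]
 [169 126  95  97 124  86  43 159 173 186 203 211 219 219 218 229 236 232 217 217 220 226 219 212 132 139 212 202]
 [148  34   7  27  57  45  34  81  91 109 112 109 121 116 122 150 152 152 137 166 167 184 189 185 114 166 199 186]
 [144  19  12   3  23  27  13  19  18  20  19  15  16  13  18  49  51  51  39  79  81 100 111 112  43 111 166 177]
 [159  25  25  24  13  25  14  28  29  31  32  29  29  22  26  16  17  13  14  13  19  22  32  27  15  26 106  97]
 [180  29  27  29  29   9   3  27  32  27  22  24  27  30  24   6   9   2   7   2  29  31  29  26  10  33  49   9]]
```

View pics/tt.png

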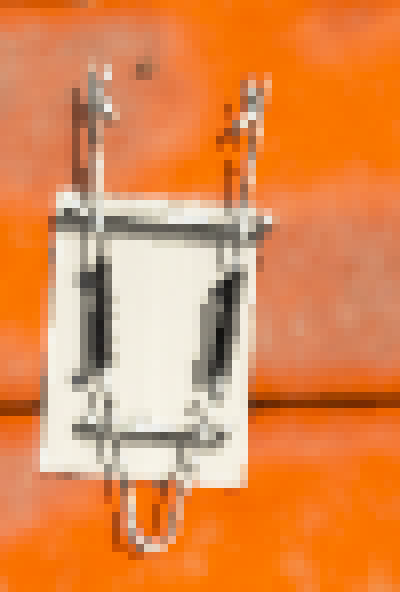

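```bash
cat >> h.py <<'E'
def load():
    d=np.load("cams.npz"); return [{m:d[k+m] for m in("K","R","t","frame")} for k in "st"]
E
python3 - <<'E'
from h import *
np.set_printoptions(precision=4,suppress=True)
s,t=load()
print("cam t pos",-t["R"].T@t["t"],"s",-s["R"].T@s["t"])
for n,a,b in(("Lsl",(293,220.9),(292.0,193.8)),("Rsl",(306.9,230.1),(307.9,195.1)),
  ("mush",(231.3,155.8),(193.6,166.2)),("ball",(272.5,168.4),(241.0,156.5)),("taper",(251,159.2),(217.3,160.3))):
    X,e=tri(s,a,t,b);print(n,X,e)
for z in(.053,.059):
    L=plane(t,(292,193.8),z);R=plane(t,(307.95,195.1),z)
    m=(L+R)/2;d=L-R;print(z,L,R,m,np.linalg.norm(d),np.degrees(np.arctan2(-d[0],d[1])))
# rest plate corners + rack corners
f=t["frame"];h=cv2.cvtColor(f,cv2.COLOR_BGR2HSV)
def quad(c,m,roi):
    x0,y0,x1,y1=roi;mm=np.zeros(m.shape,np.uint8);mm[y0:y1,x0:x1]=m[y0:y1,x0:x1]
    mm=cv2.morphologyEx(mm,cv2.MORPH_CLOSE,np.ones((5,5)))
    cs=max(cv2.findContours(mm,0,cv2.CHAIN_APPROX_NONE)[0],key=cv2.contourArea)
    hull=cv2.convexHull(cs); 
    for k in np.arange(1,12,.5):
        ap=cv2.approxPolyDP(hull,k,True)
        if len(ap)<=4:break
    return ap[:,0]
q=quad(t,((h[...,0]>=18)&(h[...,0]<32)&(h[...,2]>150)&(h[...,1]>60)).astype(np.uint8),(175,140,265,190))
W=np.array([plane(t,p,.037) for p in q]);print("rack t",q.tolist());print(W,W.mean(0)); print(np.linalg.norm(W-np.roll(W,1,0),axis=1))
q=quad(t,((h[...,1]<60)&(h[...,2]>180)).astype(np.uint8),(284,177,314,217))
W=np.array([plane(t,p,.004) for p in q]);print("rest t",q.tolist());print(W,W.mean(0)); print(np.linalg.norm(W-np.roll(W,1,0),axis=1))
hs=cv2.cvtColor(s["frame"],cv2.COLOR_BGR2HSV)
q=quad(s,((hs[...,0]>=17)&(hs[...,0]<32)&(hs[...,2]>150)&(hs[...,1]>60)).astype(np.uint8),(205,157,300,200))
W=np.array([plane(s,p,.037) for p in q]);print("rack s",q.tolist());print(W,W.mean(0)); print(np.linalg.norm(W-np.roll(W,1,0),axis=1))
E
```

```text
cam t pos [ 0.1879 -0.029   1.3493] s [-0.2013 -0.5905  0.8629]
Lsl [ 0.4546 -0.1901  0.0459] [np.float64(0.1059337168024373), np.float64(0.08405999145297242)]
Rsl [ 0.4488 -0.2426  0.0471] [np.float64(0.062136987765555256), np.float64(0.04814684120330192)]
mush [0.5481 0.1336 0.078 ] [np.float64(0.3048801626044187), np.float64(0.28392107074975603)]
ball [ 0.5759 -0.0226  0.0832] [np.float64(0.01804768968080155), np.float64(0.015999630159128333)]
taper [0.5613 0.0552 0.093 ] [np.float64(0.10366487443713777), np.float64(0.09434921190990768)]
0.053 [ 0.4529 -0.189   0.053 ] [ 0.4475 -0.2417  0.053 ] [ 0.4502 -0.2154  0.053 ] 0.05292551428038112 -5.958466395488512
0.059 [ 0.4517 -0.1883  0.059 ] [ 0.4463 -0.2407  0.059 ] [ 0.449  -0.2145  0.059 ] 0.05268054484917638 -5.95846639548854
rack t [[252, 150], [254, 168], [184, 180], [181, 162]]
[[ 0.6124 -0.0605  0.037 ]
 [ 0.5484 -0.0658  0.037 ]
 [ 0.5114  0.1716  0.037 ]
 [ 0.5747  0.1824  0.037 ]] [0.5617 0.0569 0.037 ]
[0.2459 0.0642 0.2402 0.0642]
rest t [[313, 182], [309, 215], [285, 213], [287, 179]]
[[ 0.5031 -0.2696  0.004 ]
 [ 0.3881 -0.2497  0.004 ]
 [ 0.3967 -0.1683  0.004 ]
 [ 0.5157 -0.1801  0.004 ]] [ 0.4509 -0.2169  0.004 ]
[0.0904 0.1167 0.0818 0.1195]
rack s [[216, 166], [252, 158], [288, 179], [279, 190]]
[[ 0.5115  0.1742  0.037 ]
 [ 0.624   0.1039  0.037 ]
 [ 0.609  -0.0635  0.037 ]
 [ 0.5465 -0.0722  0.037 ]] [0.5728 0.0356 0.037 ]
[0.2489 0.1326 0.1681 0.0631]
```

Measured: tongs grip at about (0.451,-0.216,0.047) with heading about -6°, and the mushroom axis at about (0.549,0.134). Both agree with the sizes in the text. I'll start by turning the tool, then check the tongs heading from the jaws and bow.

>>> {"method": "apply_moves", "body": {
  "plan": [
    [0,[0,0,0],-0.8],
    [0,[0,0,0],-0.8],
    [0,[0,0,0],-0.8],
    [0,[0,0,0],-0.75],
    [0,[0,0,0],0]
  ],
  "squeeze": 15
}}

```text
time_s: 0.82
tcp_pos: [0.2843, 0.612, 0.2263]
eef_rot: [180.0, -0.0, -96.0]
contact_force: [1.5, 0.4, 0.4]
gripper_width: 0.088
```

```bash
cat >> h.py <<'E'
def delta(target,yaw=None):
    s=get_state(); p=s["tcp_pos"]; rpy=s["eef_rot"]
    a=np.radians(rpy[2]); x=np.array([np.cos(a),np.sin(a),0]); y=np.array([np.sin(a),-np.cos(a),0])
    d=np.asarray(target)-p
    print("t",round(float(s["time_s"]),2),"p",p.round(4),"rpy",rpy.round(2),"w",round(float(s["gripper_width"]),4),"F",s["contact_force"].round(2))
    print("shift units",np.round([d@x/.05,d@y/.05,-d[2]/.05],3), "turn units", None if yaw is None else round((rpy[2]-yaw)/6,3))
E
python3 - <<'E'
from h import *
s,t=load()
for yaw in(-5,-6,-7):
    a=np.radians(yaw);x=np.array([np.cos(a),np.sin(a),0]);y=np.array([-x[1],x[0],0])
    g=np.array([.4515,-.216,.047])
    for n,X in(("jawL",g+.096*x+.031*y),("jawR",g+.096*x-.031*y),("bow",g-.1*x)):
        print(yaw,n,proj(t,X).round(1),proj(s,X).round(1))
delta([.4515,-.216,.13],-96)
E
```

```text
-5 jawL [291.8 166. ] [311.6 203.4]
-5 jawR [310.2 167.2] [328.1 213.3]
-5 bow [298.7 224.2] [276.8 244.8]
-6 jawL [292.4 165.9] [312.1 203.6]
-6 jawR [310.7 167.4] [328.4 213.6]
-6 bow [298.2 224.2] [276.3 244.5]
-7 jawL [292.9 165.8] [312.6 203.7]
-7 jawR [311.2 167.6] [328.7 214. ]
-7 bow [297.6 224.1] [275.9 244.1]
t 0.82 p [0.2843 0.612  0.2263] rpy [ 1.7999e+02 -2.0000e-02 -9.6040e+01] w 0.088 F [1.47 0.41 0.43]
shift units [16.117 -5.069  1.927] turn units -0.007
```

>>> {"method": "apply_moves", "body": {
  "plan": [
    [0,[0.9,-0.5,0],0],
    [0,[0.9,-0.5,0],0],
    [0,[0.9,-0.5,0],0],
    [0,[0.9,-0.5,0],0],
    [0,[0.9,-0.5,0],0],
    [0,[0.9,-0.5,0],0],
    [0,[0.9,-0.5,0],0],
    [0,[0.9,-0.5,0],0],
    [0,[0.9,-0.5,0],0],
    [0,[0.9,-0.5,0],0],
    [0,[0.9,-0.07,0],0],
    [0,[0.9,0,0],0]
  ]
}}

```text
time_s: 2.33
tcp_pos: [0.4798, 0.047, 0.2265]
eef_rot: [180.0, -0.0, -96.2]
contact_force: [0.2, 0.1, -0.2]
gripper_width: 0.0875
```

>>> {"method": "apply_moves", "body": {
  "plan": [
    [0,[0.9,0,0],0],
    [0,[0.9,0,0],0],
    [0,[0.9,0,0],0],
    [0,[0.9,0,0.5],0],
    [0,[0.9,0,0.5],0],
    [0,[0.6,0,0.5],0],
    [0,[0.2,0,0.4],0],
    [0,[0,0,0],0],
    [0,[0,0,0],0]
  ]
}}

```text
time_s: 3.45
tcp_pos: [0.4527, -0.2148, 0.1324]
eef_rot: [-180.0, -0.0, -96.0]
contact_force: [0.0, 1.2, 0.3]
gripper_width: 0.0879
```

```bash
python3 - <<'E'
from h import *
delta([.4515,-.216,.029],-96)
s=cam("scene");t=cam("top")
a=cv2.resize(s["frame"][150:270,235:360],None,fx=4,fy=4,interpolation=2);b=cv2.resize(t["frame"][130:250,240:340],None,fx=4,fy=4,interpolation=2)
cv2.imwrite("pics/hov.png",np.hstack([cv2.resize(a,(400,384)),cv2.resize(b,(380,384))]))
E
```

```text
t 3.45 p [ 0.4527 -0.2148  0.1324] rpy [-1.7995e+02 -1.0000e-02 -9.6040e+01] w 0.0879 F [0.03 1.17 0.28]
shift units [0.027 0.021 2.068] turn units -0.006
```

View pics/hov.png

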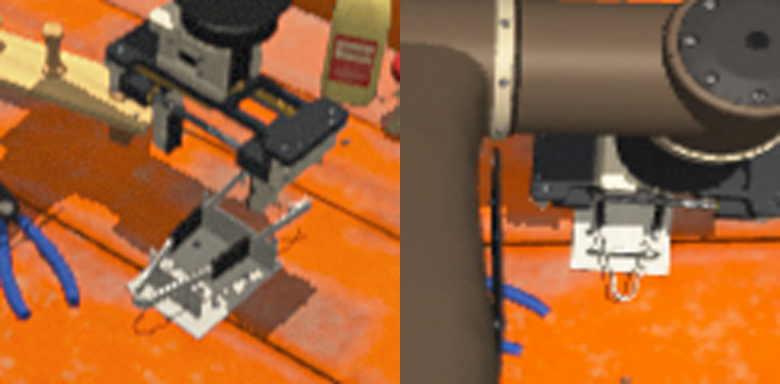

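The gripper straddles the tongs squarely. I go down with the fingers open and check the force.

>>> {"method": "apply_moves", "body": {
  "plan": [
    [0,[0.03,0.02,0.4],0],
    [0,[0,0,0.4],0],
    [0,[0,0,0.4],0],
    [0,[0,0,0.3],0],
    [0,[0,0,0.3],0],
    [0,[0,0,0.27],0],
    [0,[0,0,0],0],
    [0,[0,0,0],0]
  ]
}}

```text
time_s: 4.55
tcp_pos: [0.4514, -0.2164, 0.0285]
eef_rot: [-180.0, -0.0, -96.0]
contact_force: [-0.1, -0.5, 0.3]
gripper_width: 0.0878
```

```bash
python3 - <<'E'
from h import *
delta([.4515,-.216,.029],-96)
s=cam("scene")
cv2.imwrite("pics/down.png",cv2.resize(s["frame"][170:270,245:350],None,fx=6,fy=6,interpolation=2))
E
```

```text
t 4.55 p [ 0.4514 -0.2164  0.0285] rpy [-1.7997e+02 -1.0000e-02 -9.6000e+01] w 0.0878 F [-0.13 -0.53  0.33]
shift units [-0.008 -0.002 -0.011] turn units 0.0
```

View pics/down.png

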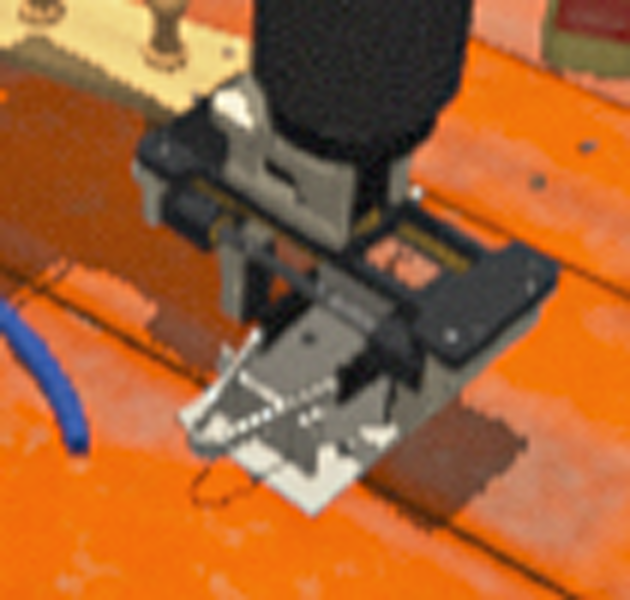

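>>> {"method": "apply_moves", "body": {
  "plan": [
    [60,[0,0,0],0],
    [80,[0,0,0],0],
    [90,[0,0,0],0],
    [98,[0,0,0],0],
    [107,[0,0,0],0],
    [107,[0,0,0],0],
    [107,[0,0,0],0],
    [107,[0,0,0],0]
  ]
}}

```text
time_s: 5.6
tcp_pos: [0.4511, -0.2164, 0.0282]
eef_rot: [-180.0, -0.0, -96.0]
contact_force: [1.1, 0.1, 2.1]
gripper_width: 0.0507
```

The gripper reads 50.7 mm, so it is holding the sleeves half-squeezed. I lift.

>>> {"method": "apply_moves", "body": {
  "plan": [
    [107,[0,0,-0.1],0],
    [107,[0,0,-0.2],0],
    [107,[0,0,-0.3],0],
    [107,[0,0,-0.4],0],
    [107,[0,0,-0.4],0],
    [107,[0,0,-0.4],0],
    [107,[0,0,-0.4],0],
    [107,[0,0,-0.4],0],
    [107,[0,0,-0.2],0],
    [107,[0,0,0],0],
    [107,[0,0,0],0]
  ]
}}

```text
time_s: 6.98
tcp_pos: [0.4504, -0.2162, 0.1674]
eef_rot: [179.9, 0.0, -96.0]
contact_force: [-0.4, 0.1, -0.7]
gripper_width: 0.0512
```

```bash
python3 - <<'E'
from h import *
delta([.4515,-.216,.168],-80.7)
s=cam("scene")
cv2.imwrite("pics/lift.png",cv2.resize(s["frame"][130:270,225:375],None,fx=4,fy=4,interpolation=2))
E
```

```text
t 6.97 p [ 0.4504 -0.2162  0.1674] rpy [ 1.7994e+02  1.0000e-02 -9.6020e+01] w 0.0512 F [-0.42  0.1  -0.68]
shift units [-0.007 -0.021 -0.013] turn units -2.554
```

View pics/lift.png

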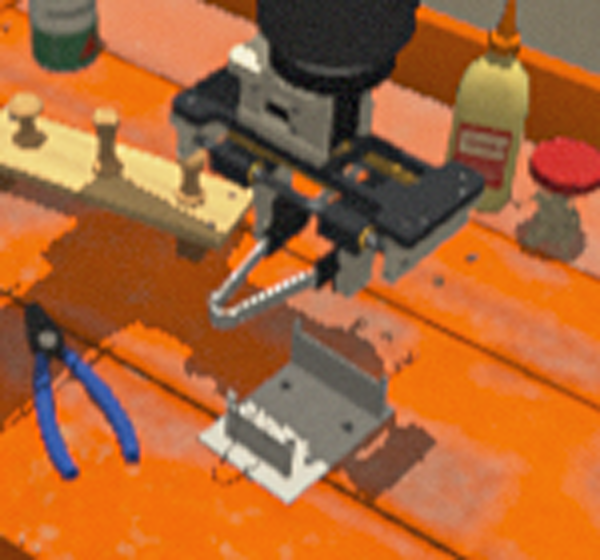

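>>> {"method": "apply_moves", "body": {
  "plan": [
    [107,[0,0,0],-0.5],
    [107,[0,0,0],-0.7],
    [107,[0,0,0],-0.7],
    [107,[0,0,0],-0.5],
    [107,[0,0,0],-0.15],
    [107,[0,0,0],0]
  ]
}}

```text
time_s: 7.78
tcp_pos: [0.4508, -0.2163, 0.1677]
eef_rot: [180.0, 0.0, -80.8]
contact_force: [0.2, -0.7, -0.5]
gripper_width: 0.0509
```

```bash
python3 - <<'E'
from h import *
delta([.4145,.1125,.168],-80.7)
E
```

```text
t 7.78 p [ 0.4508 -0.2163  0.1677] rpy [ 1.7996e+02  1.0000e-02 -8.0760e+01] w 0.0509 F [ 0.15 -0.65 -0.51]
shift units [-6.607 -0.34  -0.007] turn units -0.009
```

>>> {"method": "apply_moves", "body": {
  "plan": [
    [107,[-0.3,-0.04,0],0],
    [107,[-0.6,-0.04,0],0],
    [107,[-0.8,-0.04,0],0],
    [107,[-0.8,-0.04,0],0],
    [107,[-0.8,-0.04,0],0],
    [107,[-0.8,-0.04,0],0],
    [107,[-0.8,-0.04,0],0],
    [107,[-0.7,-0.04,0],0],
    [107,[-0.6,-0.02,0],0],
    [107,[-0.4,0,0],0],
    [107,[0,0,0],0],
    [107,[0,0,0],0]
  ]
}}

```text
time_s: 9.28
tcp_pos: [0.4142, 0.112, 0.168]
eef_rot: [180.0, 0.0, -80.7]
contact_force: [-0.2, -0.1, -1.1]
gripper_width: 0.0511
```

```bash
python3 - <<'E'
from h import *
delta([.4145,.1125,.038],-80.7)
s=cam("scene");t=cam("top")
cv2.imwrite("pics/s2.png",s["frame"]);cv2.imwrite("pics/t2.png",t["frame"])
cv2.imwrite("pics/c2.png",np.hstack([cv2.resize(s["frame"][90:240,150:310],(400,375),interpolation=2),cv2.resize(t["frame"][110:230,165:293],(400,375),interpolation=2)]))
E
```

```text
t 9.28 p [0.4142 0.112  0.168 ] rpy [179.99   0.   -80.69] w 0.0511 F [-0.21 -0.07 -1.09]
shift units [-0.008 -0.008  2.601] turn units 0.001
```

View pics/c2.png

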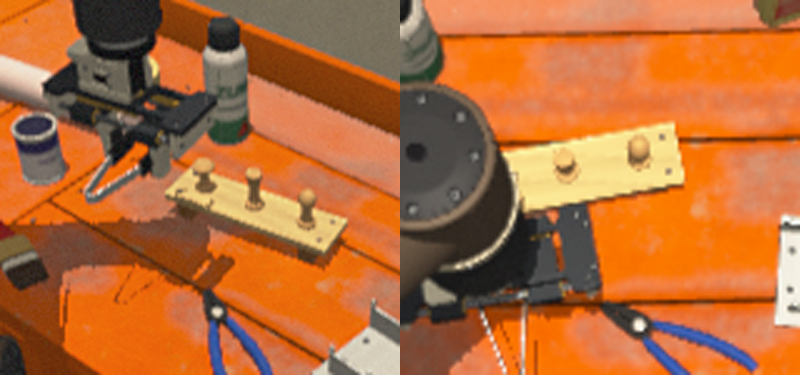

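```bash
python3 - <<'E'
import cv2,numpy as np
s=cv2.imread("pics/s2.png");t=cv2.imread("pics/t2.png")
cv2.imwrite("pics/c3.png",np.hstack([cv2.resize(s[135:185,170:220],None,fx=8,fy=8,interpolation=2),cv2.resize(t[200:250,175:225],None,fx=8,fy=8,interpolation=2)]))
E
```

```text
(no output)
```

View pics/c3.png

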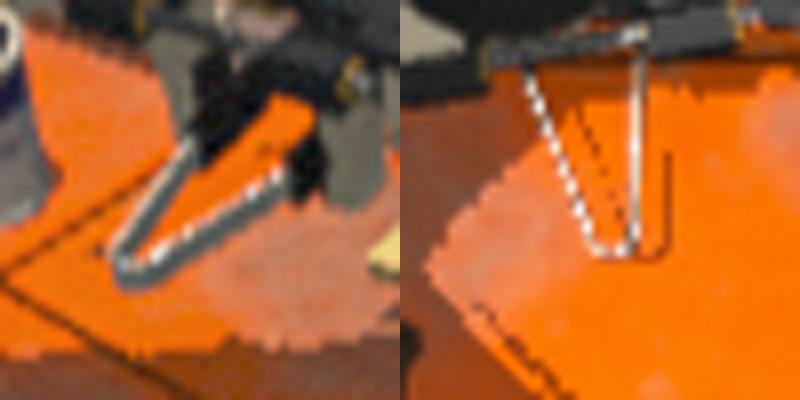

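```bash
python3 - <<'E'
from h import *
s,t=load()
print(tri(s,(185,167.5),t,(201.2,231.2)))
a=np.radians(9.3);x=np.array([np.cos(a),np.sin(a),0]);g=np.array([.4142,.112,.1868])
print(g-.103*x, proj(s,g-.103*x),proj(t,g-.103*x))
# mushroom repeated: rays at given heights
print(plane(t,(193.6,166.2),.080),plane(s,(231.3,155.8),.080))
E
```

```text
(array([0.31950297, 0.09653432, 0.19094657]), [np.float64(0.059396503312594516), np.float64(0.05210777334303435)])
[0.31255386 0.09535481 0.1868    ] [183.64352199 170.04302342] [201.78674967 233.68837669]
[0.54680868 0.13389579 0.08      ] [0.54715229 0.13121931 0.08      ]
```

The measured tongs pose in the hand agrees with the plan: the bow is on the expected line and level within a few mm. I go down at the standoff.

>>> {"method": "apply_moves", "body": {
  "plan": [
    [107,[0,0,0.2],0],
    [107,[0,0,0.35],0],
    [107,[0,0,0.4],0],
    [107,[0,0,0.4],0],
    [107,[0,0,0.4],0],
    [107,[0,0,0.35],0],
    [107,[0,0,0.3],0],
    [107,[0,0,0.18],0],
    [107,[0,0,0],0],
    [107,[0,0,0],0]
  ]
}}

```text
time_s: 10.62
tcp_pos: [0.4148, 0.1122, 0.0394]
eef_rot: [-180.0, 0.0, -80.7]
contact_force: [-0.4, 0.0, 0.2]
gripper_width: 0.0506
```

```bash
python3 - <<'E'
from h import *
delta([.4523,.1183,.0385],-80.7)
s=cam("scene");t=cam("top")
cv2.imwrite("pics/s4.png",s["frame"]);cv2.imwrite("pics/t4.png",t["frame"])
cv2.imwrite("pics/c4.png",np.hstack([cv2.resize(s["frame"][120:220,180:280],(400,400),interpolation=2),cv2.resize(t["frame"][130:230,150:250],(400,400),interpolation=2)]))
E
```

```text
t 10.62 p [0.4148 0.1122 0.0394] rpy [-1.7997e+02  1.0000e-02 -8.0720e+01] w 0.0506 F [-0.44  0.    0.17]
shift units [-0.    -0.76   0.018] turn units -0.003
```

View pics/c4.png

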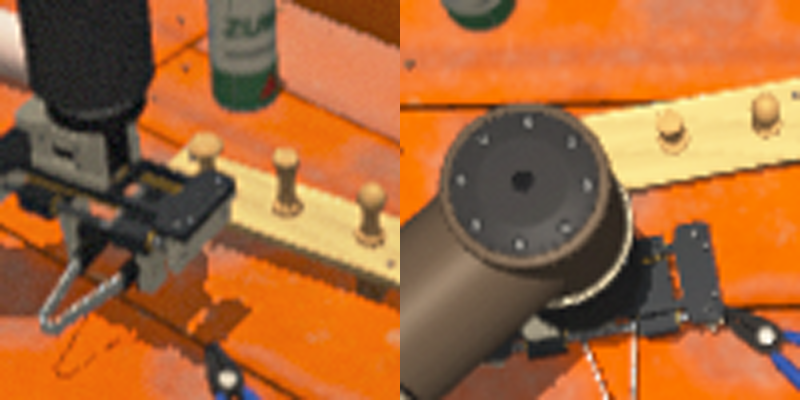

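>>> {"method": "apply_moves", "body": {
  "plan": [
    [107,[0,-0.1,0.01],0],
    [107,[0,-0.15,0],0],
    [107,[0,-0.15,0],0],
    [107,[0,-0.15,0],0],
    [107,[0,-0.11,0],0],
    [107,[0,-0.1,0],0],
    [107,[0,0,0],0],
    [107,[0,0,0],0]
  ]
}}

```text
time_s: 11.72
tcp_pos: [0.4518, 0.1181, 0.0385]
eef_rot: [180.0, -0.0, -80.7]
contact_force: [-0.6, -0.5, -1.4]
gripper_width: 0.0513
```

```bash
python3 - <<'E'
from h import *
delta([.4523,.1183,.0385],-80.7)
s=cam("scene");t=cam("top")
cv2.imwrite("pics/s5.png",s["frame"]);cv2.imwrite("pics/t5.png",t["frame"])
cv2.imwrite("pics/c5.png",np.hstack([cv2.resize(s["frame"][120:220,180:280],(400,400),interpolation=2),cv2.resize(t["frame"][150:250,150:250],(400,400),interpolation=2)]))
E
```

```text
t 11.72 p [0.4518 0.1181 0.0385] rpy [ 1.7998e+02 -1.0000e-02 -8.0720e+01] w 0.0513 F [-0.64 -0.46 -1.39]
shift units [-0.003 -0.011  0.   ] turn units -0.003
```

View pics/c5.png

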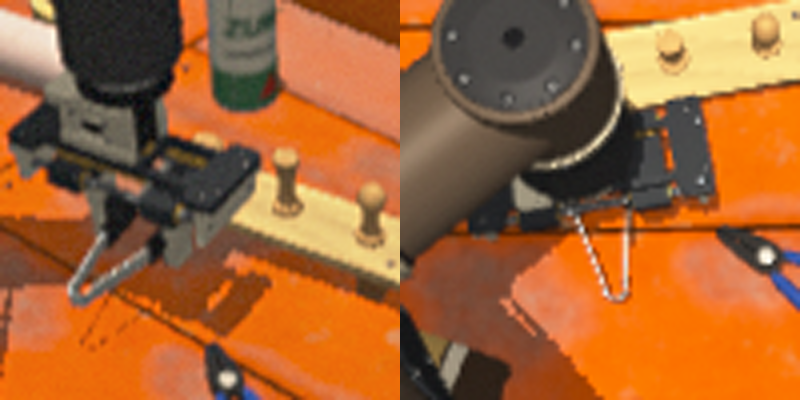

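```bash
python3 - <<'E'
from h import *
s,t=load()
import cv2
f=cv2.imread("pics/t5.png");g=cv2.imread("pics/s5.png")
cv2.imwrite("pics/c6.png",np.hstack([cv2.resize(g[175:205,185:225],None,fx=10,fy=10,interpolation=2),cv2.resize(f[200:230,185:225],None,fx=10,fy=10,interpolation=2)]))
a=np.radians(9.3);x=np.array([np.cos(a),np.sin(a),0]);G=np.array([.4518,.1181,.0573])
for d in(.095,.1,.105):print(d,proj(s,G-d*x),proj(t,G-d*x))
E
```

```text
0.095 [198.58173466 193.90900263] [203.78384107 223.93573836]
0.1 [197.64508223 194.86144282] [204.0328042  225.44021698]
0.105 [196.70352146 195.81887408] [204.28214231 226.9469616 ]
```

View pics/c6.png

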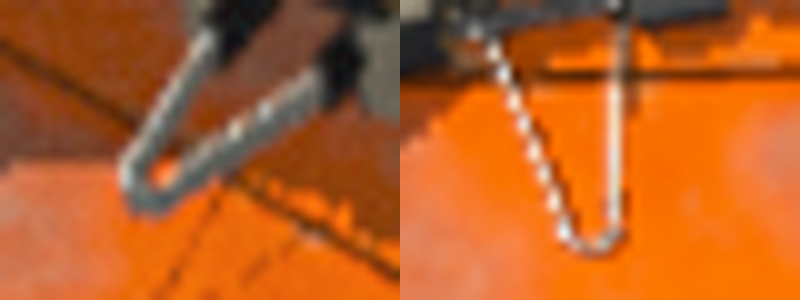

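Bow and line match the predicted grip pose within about 3 mm. Now I close on the neck.

>>> {"method": "apply_moves", "body": {
  "plan": [
    [120,[0,0,0],0],
    [130,[0,0,0],0],
    [138,[0,0,0],0],
    [144,[0,0,0],0],
    [148,[0,0,0],0],
    [152,[0,0,0],0],
    [156,[0,0,0],0],
    [160,[0,0,0],0],
    [165,[0,0,0],0],
    [165,[0,0,0],0]
  ],
  "squeeze": 16
}}

```text
time_s: 13.08
tcp_pos: [0.4521, 0.1182, 0.0386]
eef_rot: [-180.0, 0.0, -80.7]
contact_force: [1.1, 0.0, -0.2]
gripper_width: 0.0367
```

>>> {"method": "apply_moves", "body": {
  "plan": [
    [165,[0,0,0],0],
    [180,[0,0,0],0],
    [180,[0,0,0],0],
    [180,[0,0,0],0]
  ],
  "squeeze": 30
}}

```text
time_s: 13.58
tcp_pos: [0.4521, 0.1182, 0.0386]
eef_rot: [-180.0, 0.0, -80.7]
contact_force: [1.9, -0.2, -0.6]
gripper_width: 0.0362
```

```bash
python3 - <<'E'
from h import *
delta([.4518,.1181,.0385],-80.7)
s=cam("scene")
cv2.imwrite("pics/c7.png",cv2.resize(s["frame"][110:220,180:290],None,fx=5,fy=5,interpolation=2))
E
```

```text
t 13.57 p [0.4521 0.1182 0.0386] rpy [-179.99    0.    -80.71] w 0.0362 F [ 1.9  -0.24 -0.58]
shift units [0.002 0.006 0.002] turn units -0.002
```

View pics/c7.png

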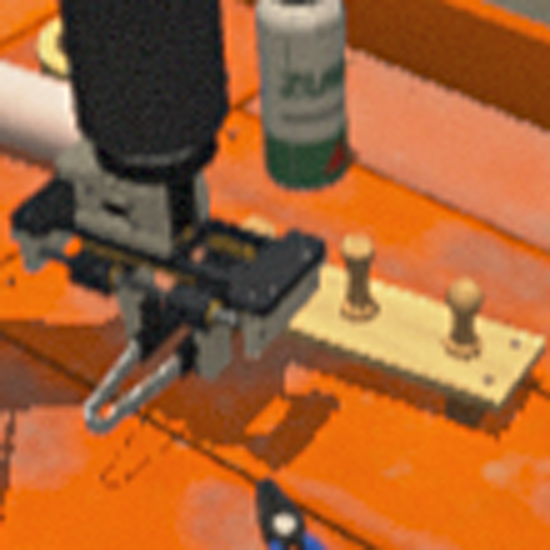

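The sleeves stopped at 36.2 mm, the value given for a 14 mm neck. I lift straight up.

>>> {"method": "apply_moves", "body": {
  "plan": [
    [180,[0,0,-0.05],0],
    [180,[0,0,-0.1],0],
    [180,[0,0,-0.15],0],
    [180,[0,0,-0.2],0],
    [180,[0,0,-0.25],0],
    [180,[0,0,-0.3],0],
    [180,[0,0,-0.3],0],
    [180,[0,0,-0.3],0],
    [180,[0,0,-0.2],0],
    [180,[0,0,-0.15],0],
    [180,[0,0,-0.08],0],
    [180,[0,0,0],0]
  ]
}}

```text
time_s: 15.12
tcp_pos: [0.4519, 0.1182, 0.1426]
eef_rot: [180.0, 0.0, -80.7]
contact_force: [-0.3, 0.0, -0.8]
gripper_width: 0.0349
```

>>> {"method": "apply_moves", "body": {
  "plan": [
    [180,[0,0,0],0],
    [180,[0,0,0],0],
    [180,[0,0,0],0],
    [180,[0,0,0],0]
  ]
}}

```text
time_s: 15.62
tcp_pos: [0.452, 0.1182, 0.1424]
eef_rot: [180.0, -0.0, -80.7]
contact_force: [0.5, -0.3, -2.3]
gripper_width: 0.0352
```

```bash
python3 - <<'E'
from h import *
delta([.4518,.1181,.1435],-80.7)
s=cam("scene");t=cam("top")
cv2.imwrite("pics/s8.png",s["frame"]);cv2.imwrite("pics/t8.png",t["frame"])
cv2.imwrite("pics/c8.png",np.hstack([cv2.resize(s["frame"][100:200,180:280],(400,400),interpolation=2),cv2.resize(t["frame"][130:230,150:250],(400,400),interpolation=2)]))
E
```

```text
t 15.62 p [0.452  0.1182 0.1424] rpy [ 1.7999e+02 -1.0000e-02 -8.0710e+01] w 0.0352 F [ 0.51 -0.33 -2.28]
shift units [ 0.001  0.003 -0.021] turn units -0.002
```

View pics/c8.png

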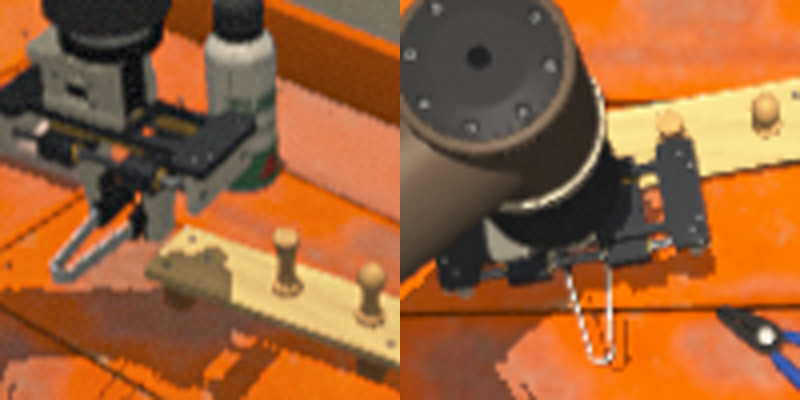

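The pin is bare and the sleeves sit at 35 mm, so the knob is held. The gripper hides the jaws, so I turn the tongs gently into view to check that the knob is upright.

>>> {"method": "apply_moves", "body": {
  "plan": [
    [180,[0,0,0],0.2],
    [180,[0,0,0],0.4],
    [180,[0,0,0],0.6],
    [180,[0,0,0],0.7],
    [180,[0,0,0],0.7],
    [180,[0,0,0],0.7],
    [180,[0,0,0],0.7],
    [180,[0,0,0],0.7],
    [180,[0,0,0],0.7],
    [180,[0,0,0],0.6],
    [180,[0,0,0],0.4],
    [180,[0,0,0],0.2]
  ]
}}

```text
time_s: 17.23
tcp_pos: [0.452, 0.1182, 0.1426]
eef_rot: [-180.0, 0.0, -120.4]
contact_force: [-0.1, -0.7, -0.5]
gripper_width: 0.0349
```

```bash
python3 - <<'E'
from h import *
delta([.4518,.1181,.1435],-80.7); print(get_state()["joints"])
s=cam("scene");t=cam("top")
cv2.imwrite("pics/s9.png",s["frame"]);cv2.imwrite("pics/t9.png",t["frame"])
cv2.imwrite("pics/c9.png",np.hstack([cv2.resize(s["frame"][100:200,180:280],(400,400),interpolation=2),cv2.resize(t["frame"][130:230,150:250],(400,400),interpolation=2)]))
E
```

```text
t 17.23 p [0.452  0.1182 0.1426] rpy [-180.      0.   -120.39] w 0.0349 F [-0.08 -0.72 -0.53]
shift units [ 0.004  0.003 -0.018] turn units -6.615
[ 3.88928798e+01  5.19529844e+00 -3.15418603e+01  2.07955114e-04
 -5.32587458e+01  2.07148967e+01]
```

View pics/c9.png

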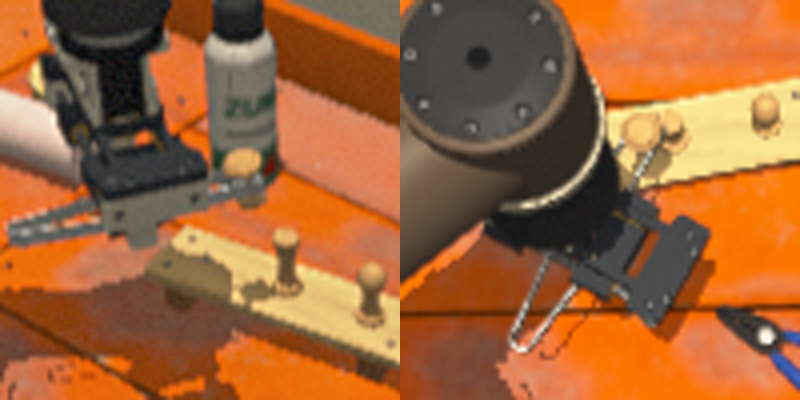

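```bash
python3 - <<'E'
import cv2,numpy as np
s=cv2.imread("pics/s9.png");t=cv2.imread("pics/t9.png")
cv2.imwrite("pics/c10.png",np.hstack([cv2.resize(s[128:168,222:262],None,fx=10,fy=10,interpolation=2),cv2.resize(t[145:185,195:235],None,fx=10,fy=10,interpolation=2)]))
E
```

```text
(no output)
```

View pics/c10.png

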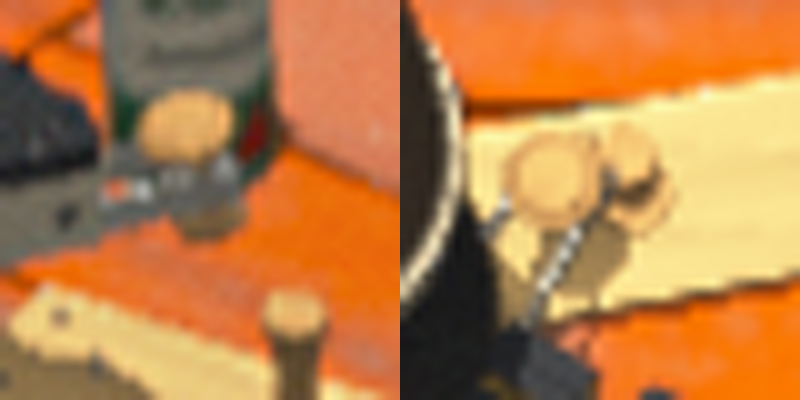

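```bash
python3 - <<'E'
from h import *
s,t=load()
X,e=tri(s,(240.3,140.0),t,(209.9,162.5));print("head",X,e)
a=np.radians(-30.4);x=np.array([np.cos(a),np.sin(a),0]);G=np.array([.452,.1182,.1614])
J=G+.097*x;print("jaw",J, "head exp",J+[0,0,.0195])
for n,dz in(("foot",-.0515+.0155),("neck",0),("head",.0195)): print(n,proj(s,X+[0,0,dz-.0195]),)
f=J+[0,0,-.016];print(proj(s,f),proj(t,f))
E
```

```text
head [0.52966728 0.07135188 0.17963669] [np.float64(0.18592798409418737), np.float64(0.1718694576395722)]
jaw [0.53566383 0.06911472 0.1614    ] head exp [0.53566383 0.06911472 0.1809    ]
foot [240.82086497 154.34254718]
neck [240.3710488  145.17293259]
head [240.11947246 140.04448621]
[242.30801594 148.34558983] [211.67058194 163.57024838]
```

>>> {"method": "apply_moves", "body": {
  "plan": [
    [180,[0,0,0],0.2],
    [180,[0,0,0],0.5],
    [180,[0,0,0],0.6],
    [180,[0,0,0],0.6],
    [180,[0,0,0],0.5],
    [180,[0,0,0],0.2],
    [180,[0,0,0],0],
    [180,[0,0,0],0]
  ]
}}

```text
time_s: 18.32
tcp_pos: [0.452, 0.1182, 0.1426]
eef_rot: [-180.0, -0.0, -135.9]
contact_force: [-0.7, 0.2, -1.3]
gripper_width: 0.0352
```

```bash
python3 - <<'E'
from h import *
delta([.4518,.1181,.1435],-80.7)
s=cam("scene");t=cam("top")
cv2.imwrite("pics/s11.png",s["frame"]);cv2.imwrite("pics/t11.png",t["frame"])
cv2.imwrite("pics/c11.png",cv2.resize(s["frame"][125:175,175:255],None,fx=10,fy=10,interpolation=2))
cv2.imwrite("pics/c12.png",cv2.resize(t["frame"][150:235,170:245],None,fx=7,fy=7,interpolation=2))
E
```

```text
t 18.32 p [0.452  0.1182 0.1426] rpy [-180.     -0.   -135.87] w 0.0352 F [-0.73  0.25 -1.26]
shift units [ 0.004  0.001 -0.019] turn units -9.196
```

View pics/c11.png

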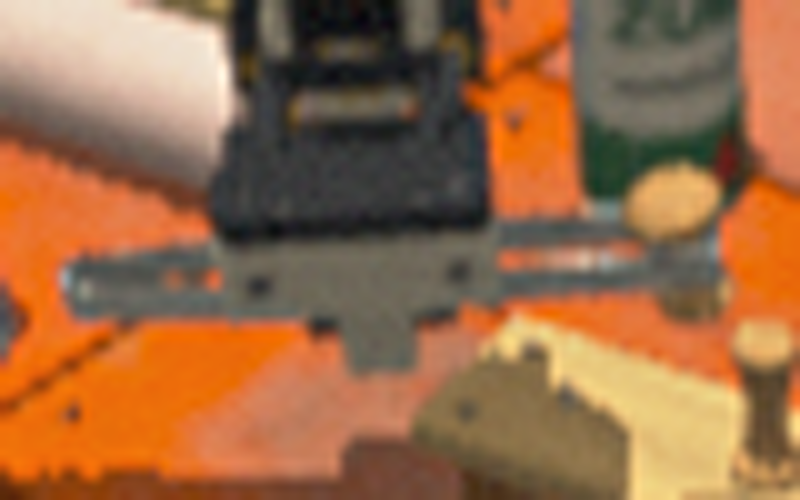

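View pics/c12.png

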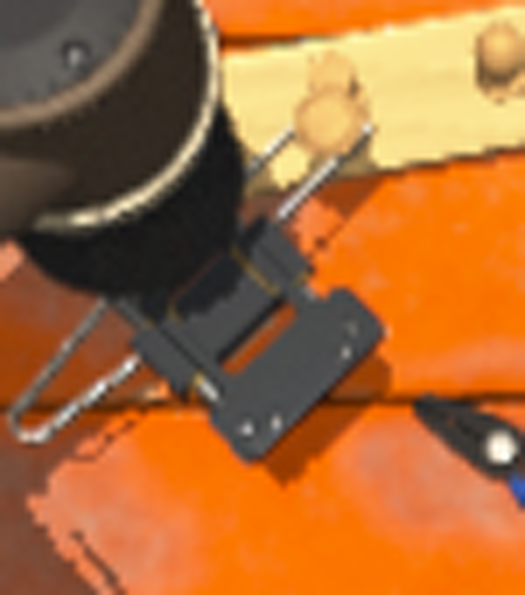

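```bash
python3 - <<'E'
from h import *
s,t=load()
a=np.radians(-45.9);x=np.array([np.cos(a),np.sin(a),0]);y=np.array([-x[1],x[0],0]);G=np.array([.452,.1182,.1614])
def loc(X):
    d=X-G; return np.round([d@x*1e3,d@y*1e3,d[2]*1e3],1)
for n,u,v in(("bow",(181.8,153),(173.6,210.8)),("rjawtip",(246,149.3),(222.3,168.0)),("head",(241.7,144.5),(216.6,167))):
    X,e=tri(s,u,t,v);print(n,X.round(4),loc(X),np.round(e,2))
# expected px
for n,d in(("bow",[-.1,0,0]),("jawtipR top",[.106,-.015,.006]),("jawtipR bot",[.106,-.015,-.006]),("head",[.097,0,.0195]),("headtop",[.097,0,.0265]),("foot",[.097,0,-.016])):
    X=G+d[0]*x+d[1]*y+[0,0,d[2]];print(n,(proj(s,X)-[175,125])*10+5,(proj(t,X)-[170,150])*7+3.5)
E
```

```text
bow [0.3847 0.183  0.1642] [-93.4  -3.3   2.8] [0.39 0.36]
rjawtip [0.514  0.0347 0.1696] [103.1 -13.6   8.2] [0.01 0.01]
head [0.5144 0.0516 0.18  ] [91.3 -1.6 18.6] [0.08 0.07]
bow [ 57.22939015 286.46142412] [ 11.99799522 437.70858804]
jawtipR top [724.83379899 255.90983257] [376.9578817  128.42582096]
jawtipR bot [725.92578989 287.38026265] [378.42718476 135.66592639]
head [690.82977498 193.30028893] [336.11147263 110.83285641]
headtop [690.04392558 174.48739847] [334.99946569 106.40019862]
foot [694.71650984 286.34701943] [341.56232289 132.56091684]
```

Side-on, the knob leans back toward the gripper by about 9°: the head is at +91 mm and the foot at about +97 mm along the tongs, while the tongs themselves are level. First I try to seat it in the notches with a firmer squeeze.

>>> {"method": "apply_moves", "body": {
  "plan": [
    [200,[0,0,0],0],
    [200,[0,0,0],0],
    [200,[0,0,0],0],
    [200,[0,0,0],0],
    [200,[0,0,0],0],
    [200,[0,0,0],0]
  ],
  "squeeze": 50
}}

```text
time_s: 19.18
tcp_pos: [0.452, 0.1182, 0.1426]
eef_rot: [180.0, 0.0, -135.9]
contact_force: [0.0, -0.7, -1.5]
gripper_width: 0.0347
```

```bash
python3 - <<'E'
from h import *
delta([.4518,.1181,.1435],-80.7)
s=cam("scene")
cv2.imwrite("pics/s13.png",s["frame"])
cv2.imwrite("pics/c13.png",cv2.resize(s["frame"][125:175,175:255],None,fx=10,fy=10,interpolation=2))
E
```

```text
t 19.18 p [0.452  0.1182 0.1426] rpy [ 180.      0.   -135.91] w 0.0347 F [ 0.05 -0.72 -1.45]
shift units [ 0.004  0.001 -0.019] turn units -9.202
```

View pics/c13.png

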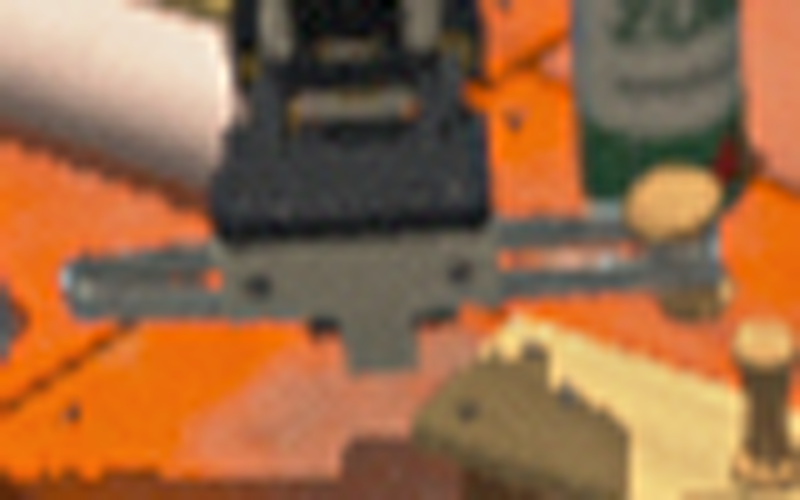

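No change, so the knob was cocked on its loose pin when the jaws closed a few mm short of its axis. I will retrace, set it back on the pin, move the tongs about 4 mm forward and close again.

>>> {"method": "apply_moves", "body": {
  "plan": [
    [180,[0,0,0],-0.3],
    [180,[0,0,0],-0.7],
    [180,[0,0,0],-1],
    [180,[0,0,0],-1],
    [180,[0,0,0],-1],
    [180,[0,0,0],-1],
    [180,[0,0,0],-1],
    [180,[0,0,0],-1],
    [180,[0,0,0],-1],
    [180,[0,0,0],-0.8],
    [180,[0,0,0],-0.4],
    [180,[0,0,0],0]
  ],
  "squeeze": 30
}}

```text
time_s: 20.72
tcp_pos: [0.452, 0.1182, 0.1426]
eef_rot: [180.0, -0.0, -80.7]
contact_force: [0.8, -0.2, -2.2]
gripper_width: 0.0349
```

```bash
python3 - <<'E'
from h import *
delta([.4519,.1182,.0395],-80.7)
E
```

```text
t 20.73 p [0.452  0.1182 0.1426] rpy [180.    -0.   -80.67] w 0.0349 F [ 0.82 -0.23 -2.18]
shift units [-0.000e+00  2.000e-03  2.061e+00] turn units 0.004
```

>>> {"method": "apply_moves", "body": {
  "plan": [
    [180,[0,0,0.2],0],
    [180,[0,0,0.35],0],
    [180,[0,0,0.4],0],
    [180,[0,0,0.4],0],
    [180,[0,0,0.25],0],
    [180,[0,0,0.15],0],
    [180,[0,0,0.08],0],
    [180,[0,0,0.06],0],
    [180,[0,0,0],0]
  ]
}}

```text
time_s: 21.85
tcp_pos: [0.4523, 0.1184, 0.0483]
eef_rot: [-180.0, 0.0, -80.7]
contact_force: [0.2, 0.8, -1.3]
gripper_width: 0.0348
```

>>> {"method": "apply_moves", "body": {
  "plan": [
    [180,[0,0,0.05],0],
    [180,[0,0,0.05],0],
    [180,[0,0,0.03],0],
    [180,[0,0,0.02],0],
    [180,[0,0,0],0]
  ]
}}

```text
time_s: 22.48
tcp_pos: [0.4526, 0.1186, 0.0407]
eef_rot: [-179.9, 0.0, -80.7]
contact_force: [2.9, 1.3, 0.5]
gripper_width: 0.0349
```

```bash
python3 - <<'E'
from h import *
delta([.4519,.1182,.0385],-80.7)
s=cam("scene")
cv2.imwrite("pics/c14.png",cv2.resize(s["frame"][125:185,190:280],None,fx=8,fy=8,interpolation=2))
E
```

```text
t 22.48 p [0.4526 0.1186 0.0407] rpy [-1.7994e+02  2.0000e-02 -8.0700e+01] w 0.0349 F [2.94 1.31 0.5 ]
shift units [0.005 0.015 0.045] turn units 0.0
```

View pics/c14.png

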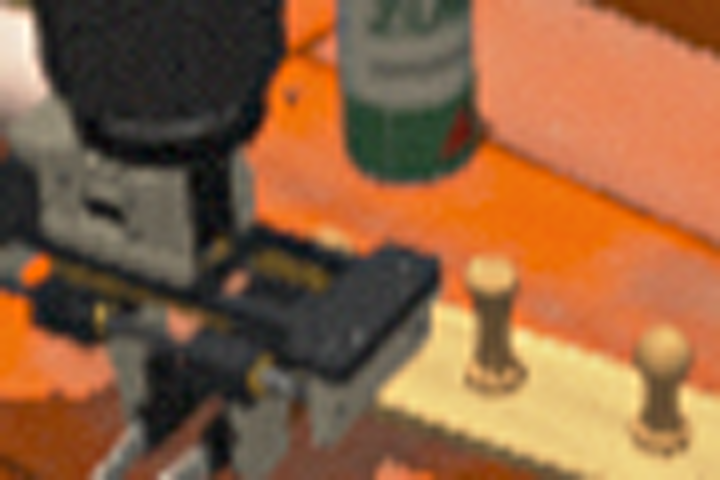

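Contact now shows +2.9 N along x, so the pin pulls the tool forward and the jaws do need to go forward. I open, shift forward and re-close gently.

>>> {"method": "apply_moves", "body": {
  "plan": [
    [160,[0,0,0],0],
    [145,[0,0,0],0],
    [125,[0,0,0],0],
    [107,[0,0,0],0],
    [107,[0,-0.045,0],0],
    [107,[0,-0.045,0.03],0],
    [107,[0,0,0],0],
    [107,[0,0,0],0]
  ],
  "squeeze": 16
}}

```text
time_s: 23.52
tcp_pos: [0.4564, 0.1189, 0.039]
eef_rot: [180.0, -0.0, -80.7]
contact_force: [-0.2, -0.8, -1.3]
gripper_width: 0.0515
```

```bash
python3 - <<'E'
from h import *
delta([.4519,.1182,.0385],-80.7)
for i in range(3): 
    s=cam("scene")
    st=get_state();print(st["contact_force"],st["moment"])
cv2.imwrite("pics/c15.png",cv2.resize(s["frame"][125:185,190:280],None,fx=8,fy=8,interpolation=2))
E
```

```text
t 23.52 p [0.4564 0.1189 0.039 ] rpy [ 1.7999e+02 -1.0000e-02 -8.0720e+01] w 0.0515 F [-0.24 -0.76 -1.26]
shift units [-0.001  0.091  0.009] turn units -0.003
[ 0.37095577 -0.52212257 -0.85842538] [-0.02663493 -0.11738148 -0.02848666]
[ 0.84107645 -0.39547218 -0.83498805] [-0.08812434 -0.05924374 -0.00932365]
[-0.51917138  0.57203581 -0.06339599] [-0.05892948 -0.0787859  -0.03617562]
```

View pics/c15.png

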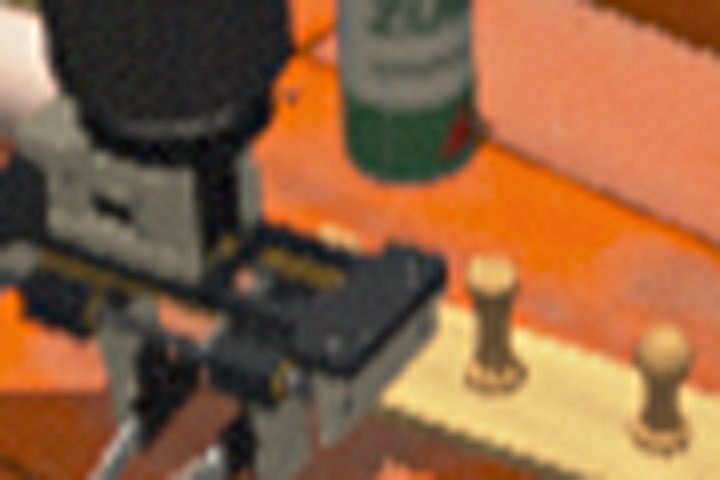

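The knob stands on its pin again, with the head just visible at about (232,154). I re-close.

>>> {"method": "apply_moves", "body": {
  "plan": [
    [125,[0,0,0],0],
    [138,[0,0,0],0],
    [146,[0,0,0],0],
    [152,[0,0,0],0],
    [156,[0,0,0],0],
    [160,[0,0,0],0],
    [165,[0,0,0],0],
    [165,[0,0,0],0],
    [165,[0,0,0],0]
  ]
}}

```text
time_s: 24.8
tcp_pos: [0.4564, 0.1189, 0.0391]
eef_rot: [180.0, -0.0, -80.7]
contact_force: [0.4, 0.4, -1.0]
gripper_width: 0.0347
```

```bash
python3 - <<'E'
from h import *
delta([.4565,.1189,.0385],-80.7)
F=[]
for i in range(6): 
    s=cam("scene"); F.append(get_state()["contact_force"])
print(np.mean(F,0),np.std(F,0))
E
```

```text
t 24.8 p [0.4564 0.1189 0.0391] rpy [180.    -0.   -80.71] w 0.0347 F [ 0.35  0.39 -0.98]
shift units [ 0.001 -0.001  0.011] turn units -0.002
[ 0.15052181  0.08130922 -1.21020084] [0.54015313 0.36078887 0.32267193]
```

There is no side load and the jaws are fully seated (34.7 mm). I firm the grip and lift.

>>> {"method": "apply_moves", "body": {
  "plan": [
    [180,[0,0,0],0],
    [180,[0,0,0],0],
    [180,[0,0,0],0],
    [180,[0,0,-0.05],0],
    [180,[0,0,-0.1],0],
    [180,[0,0,-0.15],0],
    [180,[0,0,-0.2],0],
    [180,[0,0,-0.3],0],
    [180,[0,0,-0.3],0],
    [180,[0,0,-0.3],0],
    [180,[0,0,-0.3],0],
    [180,[0,0,-0.2],0]
  ],
  "squeeze": 35
}}

```text
time_s: 26.6
tcp_pos: [0.4566, 0.1191, 0.1354]
eef_rot: [-179.9, 0.0, -80.7]
contact_force: [-0.0, 0.4, -1.1]
gripper_width: 0.0347
```

>>> {"method": "apply_moves", "body": {
  "plan": [
    [180,[0,0,-0.12],0],
    [180,[0,0,-0.05],0.3],
    [180,[0,0,0],0.7],
    [180,[0,0,0],0.9],
    [180,[0,0,0],1],
    [180,[0,0,0],1],
    [180,[0,0,0],1],
    [180,[0,0,0],1],
    [180,[0,0,0],1],
    [180,[0,0,0],0.9],
    [180,[0,0,0],0.7],
    [180,[0,0,0],0.5]
  ]
}}

```text
time_s: 28.1
tcp_pos: [0.4561, 0.1187, 0.1421]
eef_rot: [180.0, -0.1, -134.9]
contact_force: [-0.8, 0.3, -0.7]
gripper_width: 0.0346
```

>>> {"method": "apply_moves", "body": {
  "plan": [
    [180,[0,0,0],0.2],
    [180,[0,0,0],0],
    [180,[0,0,0],0]
  ]
}}

```text
time_s: 28.48
tcp_pos: [0.4564, 0.1189, 0.1425]
eef_rot: [180.0, -0.0, -135.9]
contact_force: [-0.6, -0.4, -1.6]
gripper_width: 0.0347
```

```bash
python3 - <<'E'
from h import *
delta([.4518,.1181,.1435],-80.7)
s=cam("scene");t=cam("top")
cv2.imwrite("pics/s16.png",s["frame"]);cv2.imwrite("pics/t16.png",t["frame"])
cv2.imwrite("pics/c16.png",cv2.resize(s["frame"][125:175,175:255],None,fx=10,fy=10,interpolation=2))
E
```

```text
t 28.48 p [0.4564 0.1189 0.1425] rpy [ 1.8000e+02 -1.0000e-02 -1.3588e+02] w 0.0347 F [-0.57 -0.37 -1.62]
shift units [ 0.077  0.052 -0.021] turn units -9.197
```

View pics/c16.png

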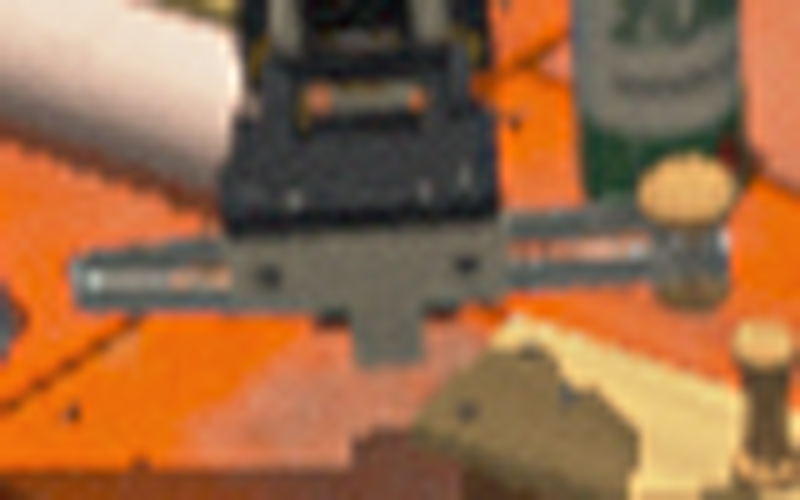

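View pics/t16.png

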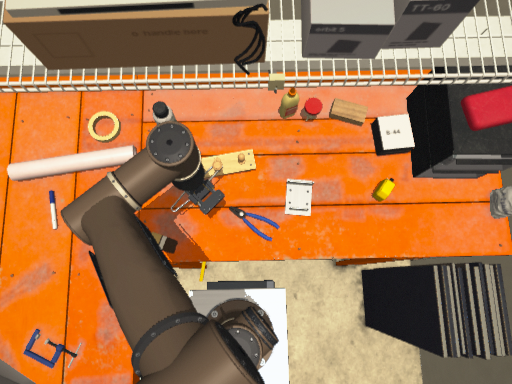

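The knob is now upright: head at (688,190) and foot at (690,293) in the enlarged view. I turn gently back over its own pin, so that it ends clearly above the rack.

>>> {"method": "apply_moves", "body": {
  "plan": [
    [180,[0,0,0],-0.2],
    [180,[0,0,0],-0.5],
    [180,[0,0,0],-0.8],
    [180,[0,0,0],-1],
    [180,[0,0,0],-1],
    [180,[0,0,0],-1],
    [180,[0,0,0],-1],
    [180,[0,0,0],-1],
    [180,[0,0,0],-1],
    [180,[0,0,0],-0.8],
    [180,[0,0,0],-0.6],
    [180,[0,0,0],-0.3]
  ]
}}

```text
time_s: 30.08
tcp_pos: [0.4564, 0.1189, 0.1426]
eef_rot: [-180.0, 0.0, -80.6]
contact_force: [0.6, 0.6, -0.9]
gripper_width: 0.0349
```

>>> {"method": "apply_moves", "body": {
  "plan": [
    [180,[0,0,0],0],
    [180,[0,0,0],0],
    [180,[0,0,0],0],
    [180,[0,0,0],0],
    [180,[0,0,0],0],
    [180,[0,0,0],0]
  ]
}}

```text
time_s: 30.82
tcp_pos: [0.4564, 0.1189, 0.1426]
eef_rot: [180.0, -0.0, -80.7]
contact_force: [-0.9, 1.0, -1.0]
gripper_width: 0.0343
```

```bash
python3 - <<'E'
from h import *
delta([.4565,.1189,.1425],-80.7)
s=cam("scene");cv2.imwrite("pics/s17.png",s["frame"]);print(np.abs(get_state()["qd"]).max())
E
```

```text
t 30.82 p [0.4564 0.1189 0.1426] rpy [180.    -0.   -80.71] w 0.0343 F [-0.87  1.04 -1.  ]
shift units [ 0.001 -0.002  0.001] turn units -0.002
0.05584192718515587
```

View pics/s17.png

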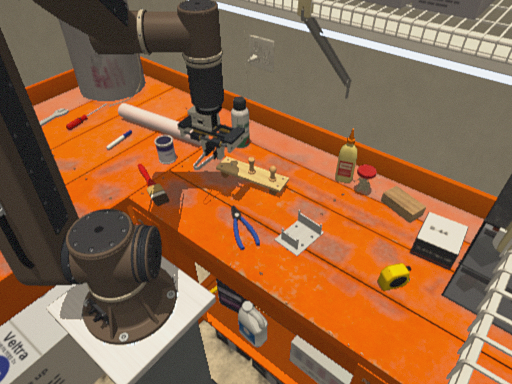

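The left pin is bare, the other two knobs are on theirs at (252,163) and (273,174), and nothing else has moved. The arm is still, so I hand in.

```bash
python3 -c "
from plant import close_job
print(close_job())"
```

```text
the job is handed in; nothing more can be done
None
```

I picked up the spring tongs by the rubber sleeves and closed them round the mushroom knob's neck. The knob is now lifted off the left pin and held in the tongs.

**First lift:** side-on, the knob leaned back about 9°. The jaws had closed a few mm short of its axis and tipped it on the loose pin, and a harder squeeze (50 N) didn't straighten it. So I set it back on the pin, opened the tongs, moved them about 4.5 mm forward and gripped again.

**Last checks:**
- **Upright:** side-on after the second lift, the head and foot lined up. I then turned the knob back over its own pin and handed in at about 31 s. In that final position the gripper hides the knob from both cameras, so I couldn't look again.
- **Height:** the arm raised it about 103 mm above where it stood on the rack.
- **Grip:** the sleeves read 34–35 mm with a 35 N squeeze, slightly under the "about 36 mm" given. That fits a neck held in the notches. With nothing between the jaws, the sleeves would have closed to about 29 mm.
- **Stillness:** joint speeds were about zero and the contact force was about 1 N, close to sensor noise.
- **Surroundings:** the ball and taper knobs are still on their pins. The tin, brush, pliers and tape measure look unmoved.

**Disagreement:** the tongs' measured position along their length differed by a few mm from the nominal 96 mm. That is within the camera's accuracy, and it contributed to the first crooked grip.

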